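# Fasten the open draw latch of the instrument case

## Robot

A 6-joint arm with a two-finger parallel gripper is mounted at the origin on a cart in front of the work surface, level with it; the furniture and walls round the work are solid. World frame = base frame: x ahead of the robot, y to its left, z up, the work surface at z = 0. Lengths are in m, angles in rad, forces in N, time in s.
With the tool pointing down it reaches from about 0.4 to 0.925 m from the base axis. Payload 3.4 kg.
Tool frame: the origin (TCP) lies at the very end of the fingers, on their centre line; the grasp point (between the pads) lies 19 mm behind it; z points along the fingers, y is the line along which they close (so a half turn about z gives the same grasp; the last joint's range is limited). The gripper opens to 85 mm and grips with 20 to 120 N. Pads are 22 mm wide; open, the fingers measure 114 mm over their backs; the gripper's body (76 mm by 85 mm) begins 54 mm behind the grasp point. The pads swing forward as they close: fully open they stand 13 mm farther back than shut.
Start: joints at [1.194, 0.307, 1.506, -0, 1.328, -0.073], TCP at [0.171, 0.549, 0.231] pointing down, gripper open.
Joint ranges: [-3.12, 3.12], [-1.05, 2.28], [0.14, 2.33], [-1.42, 4.57], [0.1, 2.73], [-2.68, 2.68]. Speed limits (rad/s): [2.57, 2.57, 3.14, 3.14, 3.14, 3.14].

## Interface

Orientations are given as a unit quaternion [x, y, z, w].
In Python, from rig import bot, cams gives the robot as it stands.
- The arm moves only by the shell command python3 -m crank 'ROWS' [FORCE]. ROWS is a JSON object of lists of equal length, an entry for each row: "dp": the shift along the world's x, y, z as a fraction of full scale, a list of three; "delta_rot": the turn, a rotation vector about the world's x, y, z as a fraction of full scale, a list of three; "gripper": the closure, from 0 (fully open) to 1 (shut). In form: {"dp": [[tx, ty, tz], ...], "delta_rot": [[rx, ry, rz], ...], "gripper": [gripper, ...]}. A call has 1 to 20 rows; each row shifts and turns the commanded pose from where the row before left it; what a row does not reach is not made up. Full scale, the value 1, is 0.75 m for a shift and pi/2 rad for a turn. A row lasts 1/12 s, in which the tool goes at most 41.7 mm and 7.16 degrees, less where a joint would pass 70% of its speed; a pose out of reach is approached as far as the arm can. A call with a number of a shift or a turn outside -1 to 1 is refused whole. A call with a gripper value outside its range is refused whole. The fingers move at their own pace and stop on an object; FORCE is the grip in N (left out, the last holds). Time passes only in rows, so rows that do not move let the fingers close. It gives the time, the measured TCP pose, the force, the opening and the grip force at its end, in the units of the state.
- bot.get_obs(): the state, without advancing time (a new reading comes with each control period).
- cams.grab_frame(name): name is "side" or "top" or "wrist"; returns the picture (480x640x3 uint8, red, green, blue); there is no depth.
- cams.get_calibration(name): a dict with "intrinsics" (3x3 intrinsics, pixels), "R" (3x3) and "t" (3): a world point X has camera coordinates R X + t. Camera axes: x right, y down, z forward; pixel columns grow to the right and rows downward; lengths in m; the calibration is good to about 2 mm. The wrist camera is an equidistant fisheye: a pixel r from the principal point sees the ray r / f radians off the axis. A picture is of the moment at which its call begins: read the wrist's pose just before it. get_calibration takes no time and is no camera call; for the wrist camera it gives the pose at the moment of the call.
- bot.job_done(): hands the job in; it is judged then, once.
The state is a dict: "time_s": time; "joint_positions": joint angles; "qd": joint speeds; "joint_torque": joint torques, N m; "position": TCP position; "tcp_rot": TCP orientation; "ft_force": force on the tool from outside, world axes, zero at the start; "wrist_torque": the same for the moment, N m; "finger_gap": opening from 0.0 (shut) to 1.0 (fully open); "grasp_force": force on a finger pad.
Only numpy, scipy, OpenCV 4.12 (cv2) and the standard library are available. Lean on these libraries where they do the work, as an engineer would, in place of code of your own. Each camera call takes 0.05 s, during which the arm holds its last target. There are 200 camera calls.

## Task

The grey instrument case lies on its back with its two draw latches facing up; one is fastened, the other is undone. Fasten the undone one: flip its wire loop over so that the loop's cross bar drops behind the hooked keeper, then push the red lever over and press it fully down until it snaps flat, so that it holds the loop tight on the keeper. Then let go.

Things in the scene. Friction and masses are not known exactly. Their poses are not given: they have to be found in the camera images.
- case: Grey case with black corners, 184 x 330 x 110 mm, fixed; origin: centre of its underside, z up, y along the seam on its top. Two draw latches on top, 190 mm apart in y, levers toward the case's -x, keepers toward +x. The undone one has its lever and loop standing up; its twin is shut, without moving parts, and needs nothing. A black carry handle lies flat between them, 15 mm high.
- keeper (a point): Undone latch's keeper, a steel hook 18 mm wide. The point is the seat of the loop bar's centre when fastened, 7 mm above the case top. x: level, from the lever's pivot to the keeper; z up. Hook open to +x: wall ends 2.5 mm short of the point, lip reaches 3.5 mm past it, its underside 5 mm and top 7.5 mm above it. Lever pivot (along y): 64.7 mm away in -x, 5 mm higher.
- loop_bar (a point): Middle of the 5 mm cross bar ending the wire loop; two rods 28 mm apart run 80 mm to a pin on the lever 20 mm from its pivot; a 24 mm wide tab goes 13 mm past the bar. Free swinging: starts leaning 15-30 deg back (keeper -x) on a stop; pushed past upright to +x it falls in 1.5 s, lever upright, to 9-14 mm past the seat, clear of the lip. Springs stretch it 4 mm when fastened.
- lever_tip (a point): Middle of the outer edge of the undone latch's red lever (62 x 20 x 3 mm), 60 mm from its pivot, on the face that looks up when flat. At the start the lever stands, leaning about 20 deg toward keeper +x, the tip about 60 mm above the seat; closed it lies flat toward keeper -x, the tip 60 mm from the pivot, 18 mm above the case top.
- lever (a joint): Angle of the red lever: 0 flat (fastened, a stop), 1.9 to 2.0 at the start (stop at 2.0). It stays where left (about 1 N at the tip moves it). With the loop hooked, pressing it down takes 2 to 4 N at the tip near 0.6 rad; below about 0.2 rad it goes over centre and is pulled down to 0.

How it is judged:
By the outcome, as a careful person would: the job done as asked, in the order asked, and still so for the second after the job is handed in, with the robot touching nothing.
It also fails if it takes over 42 s, if anything falls off the work surface, if the arm or the gripper's body presses on something with over 40 N, if the wrist force passes 120 N, or if a joint passes its speed limit or range.

## Working session

There is one attempt and no reset: what is moved stays moved. The work goes in short steps, Python scripts to look and compute and a shell command to move; the robot and the scene stay as the last step left them, time stands still between calls to the robot, and variables do not carry over. Pictures are saved under pics/ and viewed, at most 10 in all, crops included, and the job is handed in when it is done.

```bash
mkdir -p pics
python3 - <<'E'
from rig import bot,cams
import cv2,numpy as np
for n in("top","side"):
    f=cams.grab_frame(n); cv2.imwrite(f"pics/{n}0.png",f[:,:,::-1])
    c=cams.get_calibration(n); print(n,np.round(c["intrinsics"],1).tolist(),np.round(c["R"],3).tolist(),np.round(c["t"],3).tolist())
print(bot.get_obs())
E
```

```text
top [[494.8, 0.0, 309.5], [0.0, 494.8, 233.4], [0.0, 0.0, 1.0]] [[-0.006, -1.0, -0.006], [-0.99, 0.007, -0.141], [0.141, 0.005, -0.99]] [0.044, 0.573, 0.873]
side [[548.4, 0.0, 319.9], [0.0, 548.4, 241.5], [0.0, 0.0, 1.0]] [[0.06, -0.998, 0.009], [-0.868, -0.056, -0.494], [0.493, 0.022, -0.87]] [0.019, 0.525, 0.68]
{'time_s': 0.1, 'joint_positions': array([ 1.19449608e+00,  3.07515953e-01,  1.50751993e+00, -1.77693233e-05,
        1.32839384e+00, -7.34976297e-02]), 'qd': array([ 8.46898970e-05, -2.64500658e-03, -2.74219846e-03, -1.43957673e-03,
       -1.52730301e-03, -8.19193500e-04]), 'joint_torque': array([-8.31582802e-04, -4.58520806e+01, -2.52608603e+01, -2.24575838e-04,
        5.51189456e-03,  1.55681266e-05]), 'position': array([0.17126632, 0.54826212, 0.23047158]), 'tcp_rot': array([ 1.50821377e-01,  9.88560604e-01, -8.97323618e-04, -1.96434127e-04]), 'ft_force': array([ 0.89038963, -0.87199618,  0.75735646]), 'wrist_torque': array([ 0.01583872,  0.01644662, -0.00035335]), 'grasp_force': 0.0, 'finger_gap': 1.0041028333662523}
```

View pics/top0.png

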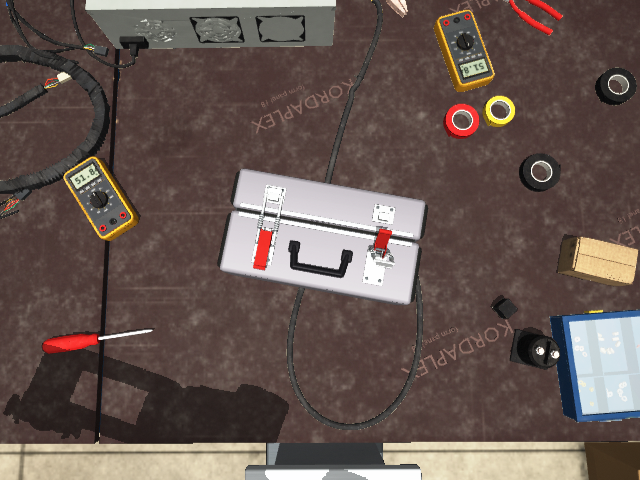

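View pics/side0.png

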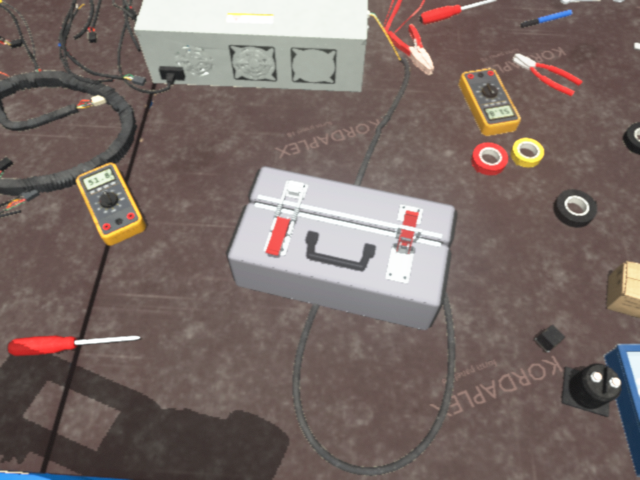

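Top: case with the undone latch on the right (world -y), keeper near (383,213), red lever about (384,238), loop leaning back near (380,255). I'll zoom in on both views.

```bash
cat > h.py <<'E'
from rig import bot,cams
import cv2,numpy as np
def ray(n,u,v):
    c=cams.get_calibration(n);K,R,t=map(np.array,(c["intrinsics"],c["R"],c["t"]))
    a=np.array([(u-K[0,2])/K[0,0],(v-K[1,2])/K[1,1]])
    if n=="wrist":
        r=np.hypot(*a); d=np.array([*(a/r*np.sin(r)),np.cos(r)])
    else: d=np.array([*a,1.])
    return -R.T@t, R.T@d/np.linalg.norm(d)
def plane(n,u,v,z):
    o,d=ray(n,u,v); return o+d*(z-o[2])/d[2]
def two(a,b):
    o1,d1=ray(*a);o2,d2=ray(*b)
    s=np.linalg.lstsq(np.c_[d1,-d2],o2-o1,rcond=None)[0]
    p,q=o1+s[0]*d1,o2+s[1]*d2
    return (p+q)/2,np.linalg.norm(p-q)
def proj(n,X):
    c=cams.get_calibration(n);K,R,t=map(np.array,(c["intrinsics"],c["R"],c["t"]))
    p=R@np.array(X)+t
    if n=="wrist":
        th=np.arctan2(np.hypot(p[0],p[1]),p[2]); p=np.array([*(p[:2]/np.hypot(p[0],p[1])*th),1])
    return (K@p)[:2]/p[2]
E
python3 - <<'E'
import cv2,numpy as np
a=cv2.imread("pics/top0.png")[195:295,340:420]; b=cv2.imread("pics/side0.png")[195:295,375:455]
s=lambda i:cv2.resize(i,(400,500),interpolation=cv2.INTER_CUBIC)
cv2.imwrite("pics/z0.png",np.hstack([s(a),s(b)]))
from h import *
for p in [(233,207),(420,237),(236,170),(426,200),(221,271),(413,303)]: print(p,plane("top",*p,.11).round(4))
for n in("top","side"):
    f=cv2.cvtColor(cv2.imread(f"pics/{n}0.png"),cv2.COLOR_BGR2HSV)
    m=cv2.inRange(f,(0,150,80),(8,255,255))|cv2.inRange(f,(172,150,80),(180,255,255))
    k,l,st,c=cv2.connectedComponentsWithStats(m)
    for i in range(1,k):
        if st[i,4]>60 and 220<c[i][0]<460 and 190<c[i][1]<300: print(n,st[i],c[i].round(1), cv2.boxPoints(cv2.minAreaRect(np.argwhere(l==i)[:,::-1].astype(np.float32))).round(1).tolist())
E
```

```text
(233, 207) [0.6101 0.1713 0.11  ]
(420, 237) [ 0.5557 -0.1478  0.11  ]
(236, 170) [0.6755 0.1671 0.11  ]
(426, 200) [ 0.6198 -0.1605  0.11  ]
(221, 271) [0.5003 0.1899 0.11  ]
(413, 303) [ 0.4447 -0.1319  0.11  ]
top [253 229  19  41 465] [262.4 249.4] [[252.5, 267.29998779296875], [260.3999938964844, 228.8000030517578], [272.20001220703125, 231.3000030517578], [264.29998779296875, 269.70001220703125]]
top [374 229  18  28 255] [382.3 239.2] [[371.3999938964844, 252.3000030517578], [379.29998779296875, 227.3000030517578], [391.8999938964844, 231.1999969482422], [384.0, 256.29998779296875]]
side [404 211  13  15 131] [410.4 218.4] [[403.8999938964844, 223.39999389648438], [406.70001220703125, 210.89999389648438], [416.6000061035156, 213.10000610351562], [413.8999938964844, 225.60000610351562]]
side [267 218  22  37 405] [277.4 236. ] [[266.1000061035156, 251.6999969482422], [277.79998779296875, 216.60000610351562], [288.8999938964844, 220.3000030517578], [277.20001220703125, 255.39999389648438]]
```

View pics/z0.png

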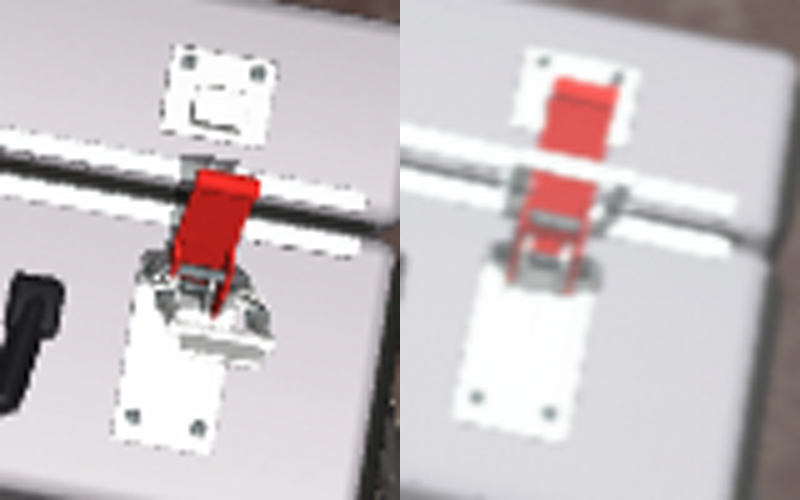

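Run:
```python
from h import *
ex=np.array([.985,-.17,0]);ey=np.array([.17,.985,0]);C=np.array([.56,.0162,0])
def cf(p): p=np.array(p)-C; return (np.array([p@ex,p@ey,p[2]])*1000).round(1)
print("keeperplate corners",[cf(plane("top",340+u/5,195+v/5,.112)) for u,v in [(172,45),(277,62),(163,132),(268,147)]])
print("hook",cf(plane("top",383.6,216.6,.122)))
print("lower plate",[cf(plane("top",340+u/5,195+v/5,.112)) for u,v in [(112,435),(210,452)]])
print("twin plate top",cf(plane("top",274,192,.112)),"twin lever tip",cf(plane("top",258.5,269,.128)))
print("tip",[(cf(p),e) for p,e in [two(("top",340+230/5,195+182/5),("side",375+188/5,195+90/5))]])
print("bar/tab",[(cf(p),e) for p,e in [two(("top",340+225/5,195+348/5),("side",375+172/5,195+152/5))]])
print(cf(bot.get_obs()["position"]))
```

```text
keeperplate corners [array([ 67.2, -77.3, 112. ]), array([  67.2, -113.6,  112. ]), array([ 36.8, -78.7, 112. ]), array([  37.5, -114.7,  112. ])]
hook [ 46.1 -94.9 122. ]
lower plate [array([-67.8, -76.9, 112. ]), array([ -68. , -110.1,  112. ])]
twin plate top [ 60.   96.1 112. ] twin lever tip [-75.6  96.9 128. ]
tip [(array([ 12.2, -96.1, 179.1]), np.float64(0.0015190484811308436))]
bar/tab [(array([-45.4, -93.1, 235.6]), np.float64(0.0014048314186615519))]
[-473.4  458.   230.5]
```

```bash
python3 -m crank '{"dp":[[0.031,-0.0332,0],[0.031,-0.0332,0],[0.031,-0.0332,0],[0.031,-0.0332,0],[0.031,-0.0332,0],[0.031,-0.0332,0],[0.031,-0.0332,0],[0.031,-0.0332,0],[0.031,-0.0332,0],[0.031,-0.0332,0],[0.031,-0.0332,0],[0.031,-0.0332,0],[0,0,0]],"delta_rot":[[0,0,0.042],[0,0,0.042],[0,0,0],[0,0,0],[0,0,0],[0,0,0],[0,0,0],[0,0,0],[0,0,0],[0,0,0],[0,0,0],[0,0,0],[0,0,0]],"gripper":[1,1,1,1,1,1,1,1,1,1,1,1,1]}' 40
python3 - <<'E'
from h import *
cv2.imwrite("pics/w1.png",cams.grab_frame("wrist")[:,:,::-1]); print(bot.get_obs()["position"])
E
```

```text
time_s: 1.18
position: [0.4546, 0.246, 0.2311]
tcp_rot: [0.088, 0.996, -0.001, 0.001]
ft_force: [0.4, 0.7, 0.3]
finger_gap: -0.0
grasp_force: 0.0
[0.45242103 0.24775713 0.23090202]
```

```bash
python3 -m crank '{"dp":[[0.0015,-0.0416,-0.002],[0.0015,-0.0416,-0.002],[0.0015,-0.0416,-0.002],[0.0015,-0.0416,-0.002],[0.0015,-0.0416,-0.002],[0.0015,-0.0416,-0.002],[0.0015,-0.0416,-0.002],[0.0015,-0.0416,-0.002],[0.0015,-0.0416,-0.002],[0.0015,-0.0416,-0.002],[0,0,0],[0,0,0]],"delta_rot":[[0,0,0],[0,0,0],[0,0,0],[0,0,0],[0,0,0],[0,0,0],[0,0,0],[0,0,0],[0,0,0],[0,0,0],[0,0,0],[0,0,0]],"gripper":[1,1,1,1,1,1,1,1,1,1,1,1]}'
python3 - <<'E'
from h import *
print(bot.get_obs()["position"])
a=cv2.resize(cams.grab_frame("top")[180:300,310:450,::-1],None,fx=2.8,fy=2.8)
b=cv2.resize(cams.grab_frame("side")[180:300,345:485,::-1],None,fx=2.8,fy=2.8)
cv2.imwrite("pics/p2.png",np.hstack([a,b]))
E
```

```text
time_s: 2.23
position: [0.4613, -0.0622, 0.2159]
tcp_rot: [0.087, 0.996, 0.0, -0.001]
ft_force: [-0.2, 0.3, 0.6]
finger_gap: 0.002
grasp_force: 0.0
[ 0.4613227  -0.06224671  0.21594853]
```

View pics/p2.png

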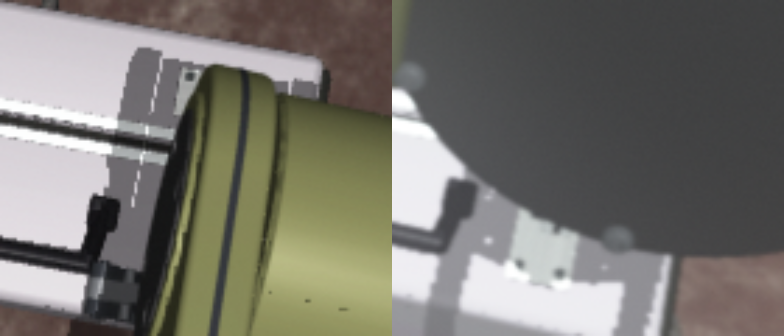

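```bash
python3 -m crank '{"dp":[[0.0092,-0.0016,-0.005],[0.0092,-0.0016,-0.005],[0.0092,-0.0016,0],[0.0092,-0.0016,0],[0.0092,-0.0016,0],[0.0092,-0.0016,0],[0.0092,-0.0016,0],[0.0092,-0.0016,0],[0.0092,-0.0016,0],[0.0092,-0.0016,0],[0.0092,-0.0016,0],[0.0092,-0.0016,0],[0.0092,-0.0016,0]],"delta_rot":[[0,0,0],[0,0,0],[0,0,0],[0,0,0],[0,0,0],[0,0,0],[0,0,0],[0,0,0],[0,0,0],[0,0,0],[0,0,0],[0,0,0],[0,0,0]],"gripper":[1,1,1,1,1,1,1,1,1,1,1,1,1]}'
python3 - <<'E'
from h import *
print(bot.get_obs()["position"])
cv2.imwrite("pics/w3.png",cams.grab_frame("wrist")[:,:,::-1])
E
```

```text
time_s: 3.42
position: [0.5521, -0.0777, 0.2088]
tcp_rot: [0.085, 0.996, 0.0, -0.0]
ft_force: [0.0, -0.1, -0.7]
finger_gap: -0.002
grasp_force: 0.0
[ 0.55211994 -0.07773227  0.20877254]
```

View pics/w3.png

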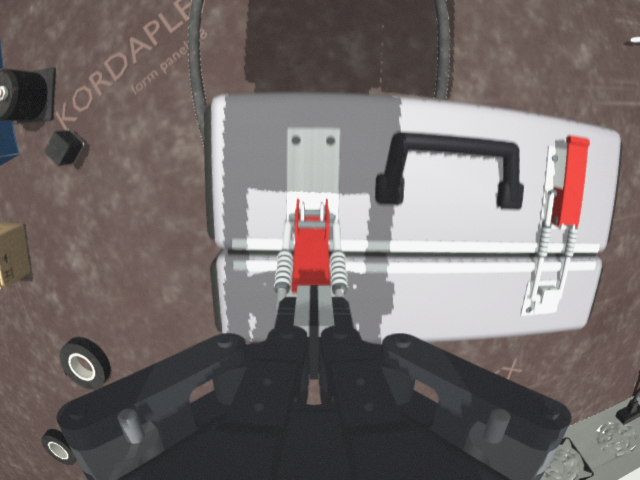

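The loop (springs visible at (283,270) and (340,270)) has passed the fingers toward the keeper. I'll rise, move toward +x and let it fall.

```bash
python3 -m crank '{"dp":[[0,0,0.012],[0,0,0.014],[0,0,0.014],[0.013,-0.0023,0.014],[0.013,-0.0023,0],[0.013,-0.0023,0],[0.013,-0.0023,0],[0.013,-0.0023,0],[0,0,0],[0,0,0],[0,0,0],[0,0,0],[0,0,0],[0,0,0],[0,0,0],[0,0,0],[0,0,0],[0,0,0]],"delta_rot":[[0,0,0],[0,0,0],[0,0,0],[0,0,0],[0,0,0],[0,0,0],[0,0,0],[0,0,0],[0,0,0],[0,0,0],[0,0,0],[0,0,0],[0,0,0],[0,0,0],[0,0,0],[0,0,0],[0,0,0],[0,0,0]],"gripper":[1,1,1,1,1,1,1,1,1,1,1,1,1,1,1,1,1,1]}'
python3 - <<'E'
from h import *
print(bot.get_obs()["position"])
w=cams.grab_frame("wrist")[150:390,150:470,::-1]
s=cams.grab_frame("side")[180:300,345:425,::-1]
cv2.imwrite("pics/w4.png",np.hstack([cv2.resize(w,(533,400)),cv2.resize(s,(267,400))]))
E
```

```text
time_s: 4.97
position: [0.6002, -0.0862, 0.2494]
tcp_rot: [0.085, 0.996, -0.0, 0.0]
ft_force: [-0.8, 0.0, -0.1]
finger_gap: 0.003
grasp_force: 0.0
[ 0.60016203 -0.08619046  0.24942504]
```

View pics/w4.png

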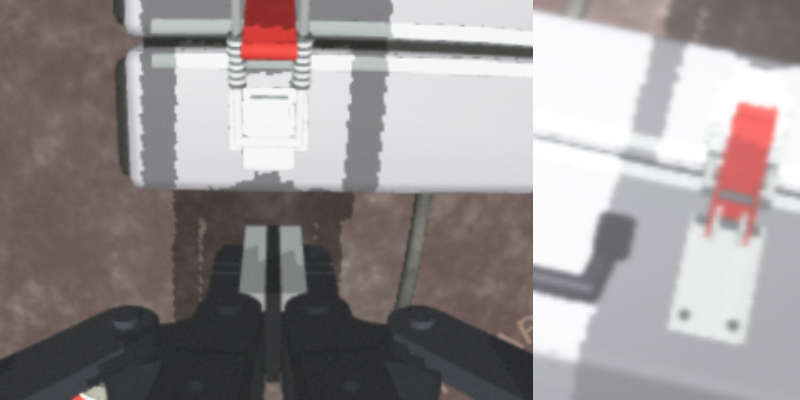

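Loop now lies flat with its bar at about (268,148), past the keeper hook (268,105). Next: come down on the +x side of the lever and sweep it back.

```bash
python3 -m crank '{"dp":[[-0.0045,0.0008,-0.0224],[-0.0045,0.0008,-0.0224],[-0.0045,0.0008,-0.0224],[-0.0045,0.0008,-0.0224],[-0.0045,0.0008,-0.0224],[-0.0081,0.0014,0],[-0.0081,0.0014,0],[-0.0081,0.0014,0],[-0.0081,0.0014,0],[-0.0081,0.0014,0],[-0.0081,0.0014,0],[-0.0071,0.0012,0.0008],[-0.0071,0.0012,0.0008],[-0.0071,0.0012,0.0008],[-0.0071,0.0012,0.0008],[-0.0071,0.0012,0.0008],[0,0,0]],"delta_rot":[[0,0,0],[0,0,0],[0,0,0],[0,0,0],[0,0,0],[0,0,0],[0,0,0],[0,0,0],[0,0,0],[0,0,0],[0,0,0],[0,0,0],[0,0,0],[0,0,0],[0,0,0],[0,0,0],[0,0,0]],"gripper":[1,1,1,1,1,1,1,1,1,1,1,1,1,1,1,1,1]}'
python3 - <<'E'
from h import *
o=bot.get_obs();p=o["position"]-[.56,.0162,0];print(p@[.985,-.17,0],p@[.17,.985,0],p[2],o["ft_force"])
w=cams.grab_frame("wrist")[100:400,120:520,::-1]
cv2.imwrite("pics/w5.png",cv2.resize(w,(800,600)))
E
```

```text
time_s: 6.48
position: [0.5191, -0.0722, 0.1684]
tcp_rot: [0.085, 0.996, -0.0, -0.0]
ft_force: [0.5, -0.3, 0.3]
finger_gap: 0.002
grasp_force: 0.1
-0.025254959031402457 -0.0940548950772376 0.16839574163510346 [ 0.54832016 -0.31686904  0.32749624]
```

View pics/w5.png

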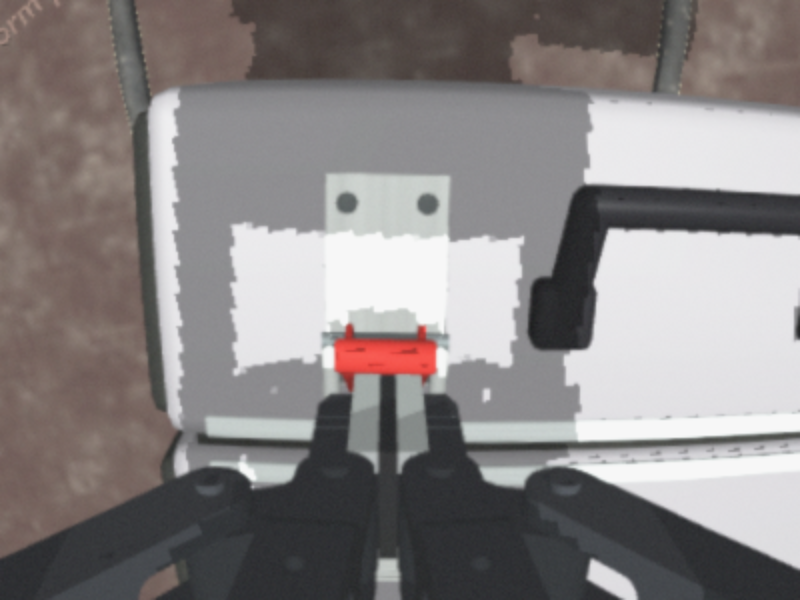

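Lever tip at (387,355), being pushed past upright. Continue over the arc, and check the force to confirm hooking.

```bash
python3 -m crank '{"dp":[[-0.0049,0.0009,-0.0017],[-0.0049,0.0009,-0.0017],[-0.0049,0.0009,-0.0017],[-0.0049,0.0009,-0.0017],[-0.0035,0.0006,-0.0036],[-0.0035,0.0006,-0.0036],[-0.0035,0.0006,-0.0036],[0,0,0]],"delta_rot":[[0,0,0],[0,0,0],[0,0,0],[0,0,0],[0,0,0],[0,0,0],[0,0,0],[0,0,0]],"gripper":[1,1,1,1,1,1,1,1]}'
python3 - <<'E'
from h import *
o=bot.get_obs();p=o["position"]-[.56,.0162,0];print(p@[.985,-.17,0],p@[.17,.985,0],p[2],o["ft_force"])
w=cams.grab_frame("wrist")[100:400,120:520,::-1]
cv2.imwrite("pics/w6.png",cv2.resize(w,(800,600)))
E
```

```text
time_s: 7.2
position: [0.4961, -0.068, 0.1543]
tcp_rot: [0.085, 0.996, 0.0, -0.001]
ft_force: [0.3, 0.3, 0.2]
finger_gap: -0.0
grasp_force: 0.3
-0.04865995658024897 -0.09380457684482169 0.15427723686201694 [0.26182899 0.27016636 0.24526926]
```

View pics/w6.png

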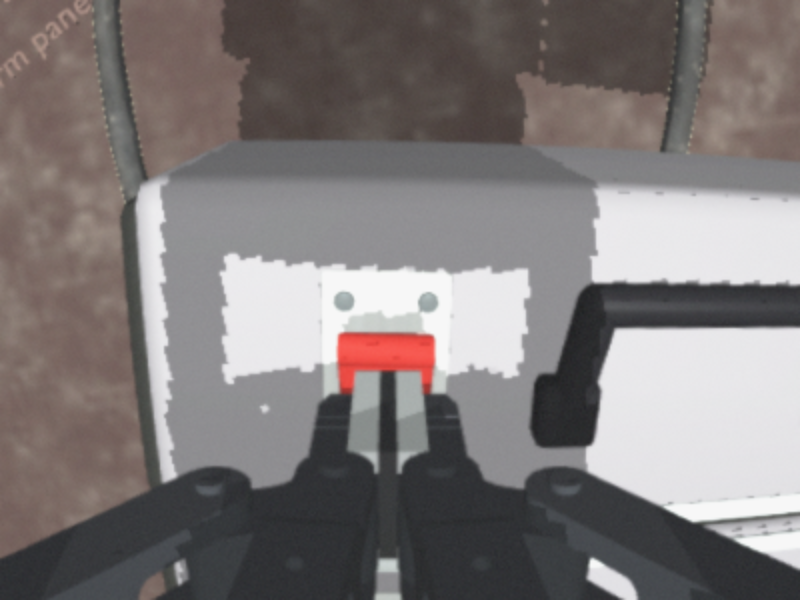

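Lever is about half way down (tip at (387,350)), force still small; advance a bit and read force again.

```bash
python3 -m crank '{"dp":[[-0.0025,0.0004,-0.0036],[-0.0025,0.0004,-0.0036],[-0.0025,0.0004,-0.0036],[0,0,0]],"delta_rot":[[0,0,0],[0,0,0],[0,0,0],[0,0,0]],"gripper":[1,1,1,1]}'
python3 -m crank '{"dp":[[-0.001,0.0002,-0.0036],[-0.001,0.0002,-0.0036],[0,0,0],[0,0,0]],"delta_rot":[[0,0,0],[0,0,0],[0,0,0],[0,0,0]],"gripper":[1,1,1,1]}'
```

```text
time_s: 7.58
position: [0.4908, -0.0672, 0.1462]
tcp_rot: [0.085, 0.996, 0.0, -0.001]
ft_force: [0.1, 0.7, -0.1]
finger_gap: 0.003
grasp_force: 0.0
time_s: 7.92
position: [0.4902, -0.0671, 0.1412]
tcp_rot: [0.085, 0.996, 0.0, -0.0]
ft_force: [0.5, -0.2, -0.2]
finger_gap: 0.004
grasp_force: 0.0
```

No hooked-loop force felt, so I back off to +x and look before pressing on.

```bash
python3 -m crank '{"dp":[[0,0,0.045],[0,0,0.045],[0,0,0.045],[0.043,-0.0074,0],[0.043,-0.0074,0],[0.043,-0.0074,0],[0.043,-0.0074,0],[0,0,0]],"delta_rot":[[0,0,0],[0,0,0],[0,0,0],[0,0,0],[0,0,0],[0,0,0],[0,0,0],[0,0,0]],"gripper":[1,1,1,1,1,1,1,1]}'
python3 - <<'E'
from h import *
o=bot.get_obs();p=o["position"]-[.56,.0162,0];print(p@[.985,-.17,0],p@[.17,.985,0],p[2],o["ft_force"])
W=cams.grab_frame("wrist")[:,:,::-1]; cv2.imwrite("pics/w7.png",W)
T=cams.grab_frame("top")[:,:,::-1]; S=cams.grab_frame("side")[:,:,::-1]
cv2.imwrite("pics/t7.png",T);cv2.imwrite("pics/s7.png",S)
C=np.array([.56,.0162,0])
k=proj("wrist",C+.05*np.array([.985,-.17,0])-.095*np.array([.17,.985,0])+[0,0,.12]);print(k)
x,y=int(k[0]),int(k[1])
w=W[max(0,y-150):y+50,x-80:x+80]
print(w.shape)
w=cv2.resize(w,(480,int(w.shape[0]*3)))[:600]; 
t=cv2.resize(T[195:295,340:420],(240,300)); s=cv2.resize(S[195:295,375:455],(240,300))
r=np.vstack([t,s]); w=cv2.copyMakeBorder(w,0,600-w.shape[0],0,0,cv2.BORDER_CONSTANT)
cv2.imwrite("pics/c7.png",np.hstack([w,r]))
E
```

```text
time_s: 8.58
position: [0.6259, -0.0907, 0.2423]
tcp_rot: [0.085, 0.996, -0.0, 0.003]
ft_force: [1.7, -0.5, 0.2]
finger_gap: 0.001
grasp_force: 0.0
0.0831273655038458 -0.09410982130606158 0.24231906794104432 [ 1.72414951 -0.45968913  0.19933595]
[311.16074182 195.18488378]
(200, 160, 3)
```

View pics/c7.png

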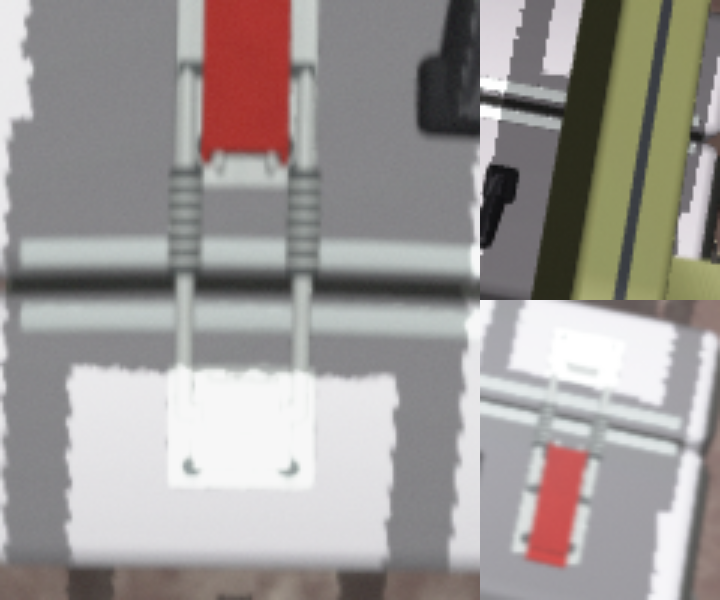

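Run:
```python
from h import *
C=np.array([.56,.0162,0]);ex=np.array([.985,-.17,0]);ey=np.array([.17,.985,0])
print("obs side tip ~(397.5,283.4)")
for th in(0,.15,.3,.45,.6):
    c,s=np.cos(th),np.sin(th); x=-.0145-.06*c+.006*s; z=.122+.06*s+.006*c
    X=C+x*ex-.095*ey+[0,0,z]; print(th,proj("side",X).round(1),proj("wrist",X).round(1))
for n in("w7","s7"):
    f=cv2.cvtColor(cv2.imread(f"pics/{n}.png"),cv2.COLOR_BGR2HSV)
    m=cv2.inRange(f,(0,120,80),(8,255,255))|cv2.inRange(f,(172,120,80),(180,255,255))
    k,l,st,c=cv2.connectedComponentsWithStats(m)
    for i in range(1,k):
        if st[i,4]>100: print(n,st[i],c[i].round(1))
for x in(.035,.04,.045,.05,.055,.06,.065,.07,.075,.08): print(x,proj("wrist",C+x*ex-.095*ey+[0,0,.117]).round(1))
W=cv2.imread("pics/w7.png")[170:232,271:351].astype(float)
g=W.min(2); print(np.percentile(g,[5,50,95,99]))
g=np.clip((g-190)/65,0,1)**2*255
T=cv2.imread("pics/w7.png")  # twin region
X=proj("wrist",C+.05*ex+.095*ey+[0,0,.117]);print("twin",X.round(1))
a,b=int(X[0]),int(X[1]); t=T[b-31:b+31,max(0,a-40):a+40].astype(float).min(2); t=np.clip((t-120)/135,0,1)**2*255
cv2.imwrite("pics/c8.png",np.vstack([cv2.resize(g,(387,300),interpolation=cv2.INTER_CUBIC),cv2.resize(t,(387,300),interpolation=cv2.INTER_CUBIC)]))
```

```text
obs side tip ~(397.5,283.4)
0 [397.  280.5] [311.2  20.5]
0.15 [398.  276.9] [311.2  18.8]
0.3 [399.1 272.5] [311.1  18.9]
0.45 [400.4 267.5] [311.   21.2]
0.6 [401.6 261.9] [310.9  25.7]
w7 [ 298    7   30   92 2502] [312.9  51.2]
w7 [ 537   40   28   82 1676] [552.4  82.3]
w7 [180 335  31  17 226] [193.9 341.4]
s7 [471 142  38  34 621] [488.3 159.7]
s7 [281 219   8  22 103] [284.  227.6]
s7 [391 244  19  40 447] [400.1 263.4]
0.035 [311.2 174. ]
0.04 [311.2 180.9]
0.045 [311.2 187.7]
0.05 [311.2 194.5]
0.055 [311.2 201.3]
0.06 [311.2 208. ]
0.065 [311.2 214.7]
0.07 [311.2 221.3]
0.075 [311.2 227.9]
0.08 [311.2 234.4]
[196.95 228.   247.   247.  ]
twin [540.  200.3][ WARN:0@0.167] global loadsave.cpp:1063 imwrite_ Unsupported depth image for selected encoder is fallbacked to CV_8U.
```

View pics/c8.png

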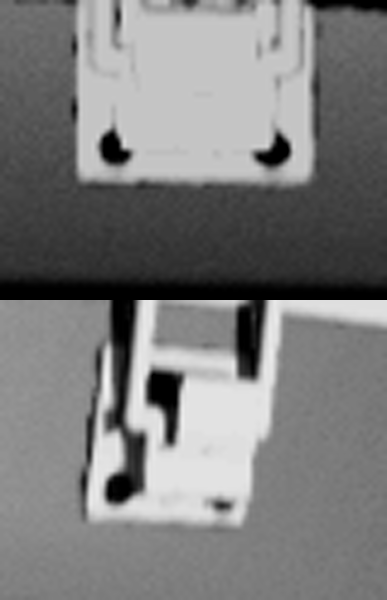

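The enhanced crop shows the loop rods ending about at the seat (row ≈185) with the tab past the hook, and the side view puts the lever tip at the flat position, so it seems to have snapped over. I'll press it fully down while watching the force.

```bash
python3 -m crank '{"dp":[[-0.046,0.0079,-0.018],[-0.046,0.0079,-0.018],[-0.046,0.0079,-0.018],[-0.046,0.0079,-0.018],[0,0,-0.02],[0,0,-0.02],[0,0,-0.02],[0,0,-0.007],[0,0,-0.007],[0,0,0],[0,0,0]],"delta_rot":[[0,0,0],[0,0,0],[0,0,0],[0,0,0],[0,0,0],[0,0,0],[0,0,0],[0,0,0],[0,0,0],[0,0,0],[0,0,0]],"gripper":[1,1,1,1,1,1,1,1,1,1,1]}'
python3 -m crank '{"dp":[[0,0,-0.0027],[0,0,0]],"delta_rot":[[0,0,0],[0,0,0]],"gripper":[1,1]}'
python3 -m crank '{"dp":[[0,0,-0.0027],[0,0,0]],"delta_rot":[[0,0,0],[0,0,0]],"gripper":[1,1]}'
python3 -m crank '{"dp":[[0,0,-0.0027],[0,0,0]],"delta_rot":[[0,0,0],[0,0,0]],"gripper":[1,1]}'
```

```text
time_s: 9.65
position: [0.4815, -0.0656, 0.1338]
tcp_rot: [0.085, 0.996, -0.0, 0.0]
ft_force: [0.4, -0.4, -0.0]
finger_gap: -0.002
grasp_force: 0.0
time_s: 9.82
position: [0.482, -0.0657, 0.1317]
tcp_rot: [0.085, 0.996, -0.0, 0.001]
ft_force: [0.2, 0.3, -0.1]
finger_gap: -0.002
grasp_force: 0.0
time_s: 9.98
position: [0.4817, -0.0657, 0.1293]
tcp_rot: [0.085, 0.996, -0.0, 0.0]
ft_force: [0.3, -0.2, 0.2]
finger_gap: 0.002
grasp_force: 0.0
time_s: 10.15
position: [0.4819, -0.0657, 0.1278]
tcp_rot: [0.085, 0.996, -0.0, 0.0]
ft_force: [-0.7, 0.7, 4.3]
finger_gap: -0.002
grasp_force: 2.0
```

```bash
python3 -m crank '{"dp":[[0,0,-0.002],[0,0,0],[0,0,0]],"delta_rot":[[0,0,0],[0,0,0],[0,0,0]],"gripper":[1,1,1]}'
python3 -m crank '{"dp":[[0,0,0.02],[0,0,0.04],[0,0,0.04],[0.042,-0.0072,0],[0.042,-0.0072,0],[0.042,-0.0072,0],[0.042,-0.0072,0],[0,0,-0.03],[0,0,-0.03],[0,0,-0.028],[0,0,0],[0,0,0]],"delta_rot":[[0,0,0],[0,0,0],[0,0,0],[0,0,0],[0,0,0],[0,0,0],[0,0,0],[0,0,0],[0,0,0],[0,0,0],[0,0,0],[0,0,0]],"gripper":[1,1,1,1,1,1,1,1,1,1,1,1]}'
python3 -m crank '{"dp":[[0,0,-0.0027],[0,0,0]],"delta_rot":[[0,0,0],[0,0,0]],"gripper":[1,1]}'
python3 -m crank '{"dp":[[0,0,-0.0027],[0,0,0]],"delta_rot":[[0,0,0],[0,0,0]],"gripper":[1,1]}'
```

```text
time_s: 10.4
position: [0.4819, -0.0657, 0.1275]
tcp_rot: [0.085, 0.996, -0.0, 0.001]
ft_force: [-3.5, 1.5, 14.2]
finger_gap: -0.0
grasp_force: 7.0
time_s: 11.4
position: [0.6064, -0.087, 0.1334]
tcp_rot: [0.085, 0.996, 0.0, -0.002]
ft_force: [0.0, 0.3, 0.9]
finger_gap: -0.002
grasp_force: 0.0
time_s: 11.57
position: [0.6085, -0.0875, 0.1341]
tcp_rot: [0.085, 0.996, -0.0, 0.001]
ft_force: [-0.3, -0.7, 0.3]
finger_gap: -0.001
grasp_force: 0.0
time_s: 11.73
position: [0.6081, -0.0873, 0.1318]
tcp_rot: [0.085, 0.996, -0.0, 0.001]
ft_force: [0.1, -0.4, 0.3]
finger_gap: 0.002
grasp_force: 0.0
```

```bash
for i in 1 2 3; do python3 -m crank '{"dp":[[0,0,-0.0033],[0,0,0]],"delta_rot":[[0,0,0],[0,0,0]],"gripper":[1,1]}' | grep -E "posi|ft_"; done
```

```text
position: [0.6075, -0.0872, 0.1284]
ft_force: [0.5, -0.7, -0.1]
position: [0.6073, -0.0872, 0.1254]
ft_force: [1.1, 0.0, 0.2]
position: [0.6072, -0.0872, 0.1228]
ft_force: [0.8, -0.2, 0.1]
```

No contact down to 0.123 m, below the lip's top, so the tab and bar sit low behind the keeper. Retreat, confirm the lever is still flat, and hand in.

```bash
python3 -m crank '{"dp":[[0,0,0.03],[0,0,0.045],[0,0,0.045],[0,0,0.045],[0,0,0],[0,0,0],[0,0,0],[0,0,0]],"delta_rot":[[0,0,0],[0,0,0],[0,0,0],[0,0,0],[0,0,0],[0,0,0],[0,0,0],[0,0,0]],"gripper":[1,1,1,1,1,1,1,1]}'
python3 - <<'E'
from h import *
f=cv2.cvtColor(cams.grab_frame("side"),cv2.COLOR_RGB2HSV)
m=cv2.inRange(f,(0,120,80),(8,255,255))|cv2.inRange(f,(172,120,80),(180,255,255))
k,l,st,c=cv2.connectedComponentsWithStats(m)
ok=False
for i in range(1,k):
    if st[i,4]>60 and 380<c[i][0]<420 and 200<c[i][1]<300: print(st[i],c[i]); ok=st[i,1]+st[i,3]>=282
if ok: print(bot.job_done())
E
```

```text
time_s: 12.9
position: [0.6064, -0.087, 0.2454]
tcp_rot: [0.085, 0.996, 0.0, -0.002]
ft_force: [0.8, -0.8, 0.3]
finger_gap: -0.0
grasp_force: 0.0
[391 245  19  38 431] [399.98143852 263.56612529]
the job is handed in; nothing more can be done
None
```

The undone latch is fastened and the job is handed in: the lever snapped flat and was still flat after the arm let go, and a light touch test found the loop sitting low behind the keeper (about 13 s of the 42 s used).

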